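Set the wide bead loom one hole longer

ROBOT

A 7-joint arm with a two-finger parallel gripper is mounted at the origin on the work surface. World frame = base frame: x ahead of the robot, y to its left, z up, the work surface at z = 0. Lengths are in m, angles in rad, forces in N, time in s.
With the tool pointing down it reaches from about 0.4 to 0.85 m from the base axis. Payload 10.4 kg.
Tool frame: the origin (TCP) lies at the very end of the fingers, on their centre line; the grasp point (between the pads) lies 19 mm behind it (r.pinch_z is the distance from the TCP to the grasp point, in m); z points along the fingers, y is the line along which they close (so a half turn about z gives the same grasp; the last joint's range is limited). The gripper opens to 87 mm and grips with 3 to 60 N. Pads are 19 mm wide; open, the fingers measure 117 mm over their backs; the gripper's body (75 mm by 190 mm) begins 51 mm behind the grasp point.
Start: joints at [-1.312, 0.332, -0.065, 1.46, 0.022, 1.35, -0.088], TCP at [0.174, 0.6, 0.223] pointing down, gripper open.
Joint ranges: [-2.6, 2.6], [-0.5, 2.12], [-1.47, 1.34], [0.16, 2.42], [-1.27, 4.41], [0.06, 2.06], [-2.6, 2.6]. Speed limits (rad/s): [2.22, 2.22, 2.79, 2.79, 3.14, 3.14, 3.14].

INTERFACE

Orientations are given as a unit quaternion [x, y, z, w].
In Python, from bench import sensors, vision, r gives the robot as it stands.
- The arm moves only by the shell command python3 -m crank 'ROWS' [OPENING] [FORCE]. ROWS is JSON, a list of rows, each a list of 2 entries, a list of its own where there are three numbers: the shift along the tool's x, y, z normalised to -1 to 1, where 1 is 3 cm, then the turn about the tool's z normalised to -1 to 1, where 1 is 8 degrees. A call has 1 to 12 rows; each row shifts and turns the commanded pose from where the row before left it, along the tool's axes as they then stand; what a row does not reach is not made up. A row lasts 1/8 s, in which the tool goes at most 62.5 mm and 10.7 degrees, less where a joint would pass 70% of its speed; a pose out of reach is approached as far as the arm can. A call with a number of a shift or a turn outside -1 to 1 is refused whole. A call with a gripper value outside its range is refused whole. OPENING is the opening, from 0 (shut) to 1 (fully open), set as the call begins (- or left out, the last holds). The fingers move at their own pace and stop on an object; FORCE is the grip in N (left out, the last holds). Time passes only in rows, so rows that do not move let the fingers close. It gives the time, the measured TCP pose, the force, the opening and the grip force at its end, in the units of the state.
- sensors.read_state(): the state, without advancing time (a new reading comes with each control period).
- vision.camera(name): name is "scene" or "top" or "wrist"; returns the picture (480x640x3 uint8, red, green, blue); there is no depth.
- vision.camera_model(name): a dict with "vertical_fov" (degrees; the focal length in pixels is half the picture's height over the tangent of half this angle, whatever the lens; pixels are square), "cx", "cy" (the principal point, pixels), "camera_from_world" (4x4, takes a point from world to camera coordinates); the wrist camera has in their place "hand_eye" (4x4, takes a point from camera to tool coordinates, whose origin is the TCP and whose axes are the flange's). Camera axes: x right, y down, z forward; pixel columns grow to the right and rows downward; lengths in m; the calibration is good to about 2 mm. A picture is of the moment at which its call begins: read the wrist's pose just before it. camera_model takes no time and is no camera call.
- r.close_job(): hands the job in; it is judged then, once.
The state is a dict: "time": time; "joint_positions": joint angles; "joint_vel": joint speeds; "joint_torque": joint torques, N m; "ee_pos": TCP position; "eef_rot": TCP orientation; "ft_force": force on the tool from outside, world axes, zero at the start; "torque": the same for the moment, N m; "width": finger opening in m; "grip_force": force on a finger pad.
Only numpy, scipy, OpenCV 4.12 (cv2) and the standard library are available. Lean on these libraries where they do the work, as an engineer would, in place of code of your own. Each camera call takes 0.05 s, during which the arm holds its last target. There are 200 camera calls.

TASK

Two telescopic bead looms stand on the table. On the wide one, press the spring pin down flush with the top of its sleeve and slide the sleeve away from the robot, lengthening the loom, until the pin springs up in the next hole. Leave the narrow loom as it is.

Things in the scene. Friction and masses are not known exactly. Their poses are not given: they have to be found in the camera images.
- wide_loom_pin_top (a point): Top of the steel spring pin (upright, round head, 14 mm dia.) of the WIDE loom, whose wooden ends and combs are 130 mm across (narrow loom 70 mm, else alike). The pin stands in a fixed steel tube and rises through a hole of the sleeve, 8 mm proud of it, top 63 mm above the table. Site x axis: along the tube, the lengthening direction, away from the robot (within 0.3 rad); z up.
- wide_loom_stop (a point): On the wide loom's sleeve (aluminium, 30 mm square, 215 mm long, flat top 55 mm above the table, row of 17 mm holes 40 mm apart): foot of the near face of a thumb stop, a crossbar 30 mm wide, 6 thick, 11 high, 17 mm ahead of the pin at the start. A shut fingertip pressing the pin can push the sleeve on by it. The far comb, 84 mm high, is 98 mm beyond; x, z axes as the pin's.
- wide_loom_pin (a joint): How far the wide loom's pin is pressed (m): 0 up, 0.008 flush with the sleeve's top, 0.010 while held under the sleeve's wall. Spring: 4 N up, 7 N flush. Up, it locks the sleeve; pressed flush, its round head slips under the wall when the sleeve is pushed with 8 to 15 N, then stays down by itself till the next hole comes, where it snaps up and locks.
- wide_loom_sleeve (a joint): Position of the wide loom's sleeve, which carries the far wooden end, along the tube (m), growing as the loom gets longer, away from the robot: 0 at the start (1.5 mm of play in a hole), 0.040 with the pin in the next hole. About 1 N of friction holds it where it is left. The loom's near end is fixed to the table.
- narrow_loom_sleeve (a joint): The same for the sleeve of the narrow loom (ends 70 mm across), 0 at the start; to be left alone.

How it is judged:
By the outcome, as a careful person would: the job done as asked, in the order asked, and still so for the second after the job is handed in, with the robot touching nothing.
It also fails if it takes over 27 s, if anything falls off the work surface, if the arm or the gripper's body presses on something with over 40 N, if the wrist force passes 120 N, or if a joint passes its speed limit or range.

## Working session

There is one attempt and no reset: what is moved stays moved. The work goes in short steps, Python scripts to look and compute and a shell command to move; the robot and the scene stay as the last step left them, time stands still between calls to the robot, and variables do not carry over. Pictures are saved under pics/ and viewed, at most 10 in all, crops included, and the job is handed in when it is done.

```bash
mkdir -p pics; ls; python3 - <<'E'
from bench import sensors, vision, r
import cv2,numpy as np
s=sensors.read_state();print(s['time'],s['ee_pos'],s['eef_rot'],s['width'],s['ft_force'])
for n in ['top','scene']:
    cv2.imwrite(f'pics/{n}0.png',vision.camera(n)[:,:,::-1]);m=vision.camera_model(n);print(n,m)
print(vision.camera_model('wrist'))
E
```

```text
pics
0.0 [0.17367098 0.59996739 0.22175597] [ 1.40376842e-01  9.90097884e-01 -7.21048568e-04 -5.65220692e-05] 0.08722745889997678 [-0.4714531  -0.09326152  0.40566918]
top {'vertical_fov': 55.586444565510895, 'cx': 324.3457649279329, 'cy': 227.02630040105615, 'camera_from_world': array([[ 0.02676179, -0.99900191,  0.03576285, -0.03762375],
       [-0.99277594, -0.0307468 , -0.1159766 ,  0.54648078],
       [ 0.11696044, -0.03240076, -0.9926079 ,  0.67030254],
       [ 0.        ,  0.        ,  0.        ,  1.        ]])}
scene {'vertical_fov': 43.92702899155665, 'cx': 317.68418834677584, 'cy': 238.70708178991293, 'camera_from_world': array([[ 0.30281471,  0.95298708, -0.01090329, -0.17325169],
       [ 0.75351634, -0.2464057 , -0.60950582, -0.37617254],
       [-0.58353781,  0.17635152, -0.79270661,  1.25511555],
       [ 0.        ,  0.        ,  0.        ,  1.        ]])}
{'vertical_fov': 63.407443505768654, 'cx': 314.6227246370766, 'cy': 239.57926545617298, 'hand_eye': array([[-8.27459478e-04, -9.69916509e-01, -2.43436399e-01,
         6.53442195e-02],
       [ 9.99999653e-01, -8.25231102e-04, -1.11133429e-04,
        -3.98602294e-05],
       [-9.31011405e-05, -2.43436406e-01,  9.69916856e-01,
        -1.62203346e-01],
       [ 0.00000000e+00,  0.00000000e+00,  0.00000000e+00,
         1.00000000e+00]])}
```

View pics/top0.png

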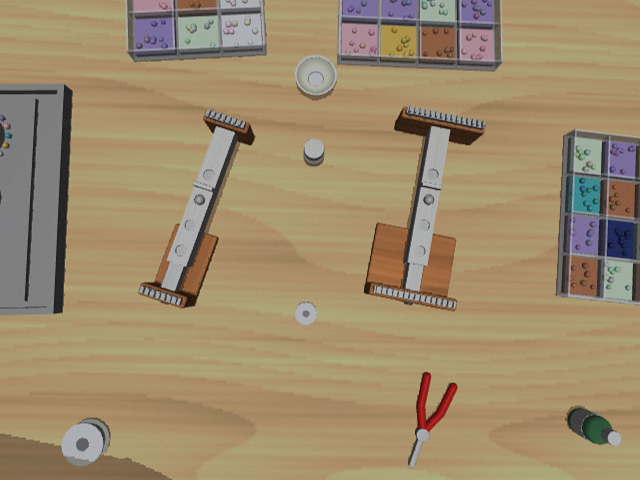

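View pics/scene0.png

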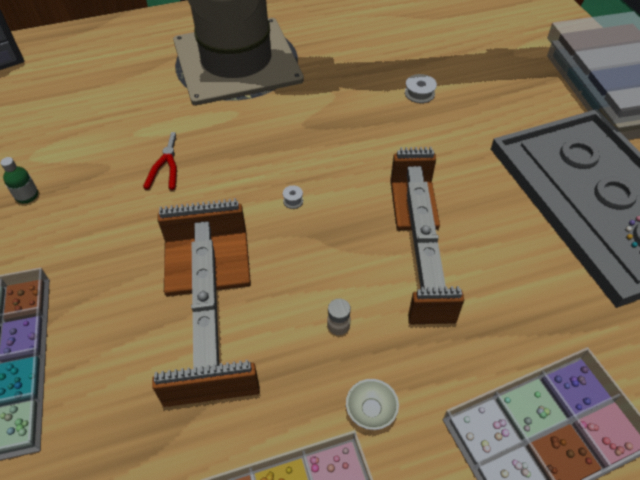

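The wide loom is the right one in the top view: pin at (429,199), holes at (433,174), (424,225) and (420,250). In the scene view it is the left one, with the pin at (203,295).

```bash
cat > h.py <<'E'
from bench import sensors, vision, r
import cv2,numpy as np
from scipy.spatial.transform import Rotation as R
def ray(n,uv,st=None):
    m=vision.camera_model(n);f=240/np.tan(np.radians(m['vertical_fov']/2))
    d=np.array([(uv[0]-m['cx'])/f,(uv[1]-m['cy'])/f,1])
    if n=='wrist':
        T=np.eye(4);T[:3,:3]=R.from_quat(st['eef_rot']).as_matrix();T[:3,3]=st['ee_pos'];W=T@m['hand_eye']
    else: W=np.linalg.inv(m['camera_from_world'])
    return W[:3,3],W[:3,:3]@d
def onz(n,uv,z,st=None):
    o,d=ray(n,uv,st);return o+d*(z-o[2])/d[2]
def tool(p,st):
    return R.from_quat(st['eef_rot']).inv().apply(np.array(p)-st['ee_pos'])
E
python3 - <<'E'
from h import *
st=sensors.read_state()
p=onz('top',(429,199),.063);q=onz('scene',(203,295),.063);print(p,q)
a=[onz('top',u,.055) for u in [(433,174),(424,225),(420,250)]];print(a)
d=a[0]-a[2];print('yaw',np.arctan2(d[1],d[0]), 'tool',R.from_quat(st['eef_rot']).as_matrix(), tool(p,st))
E
```

```text
[ 0.59088864 -0.17662431  0.063     ] [ 0.5969212  -0.17421125  0.063     ]
[array([ 0.63134932, -0.18492073,  0.055     ]), array([ 0.55240732, -0.17115322,  0.055     ]), array([ 0.5145254 , -0.16516429,  0.055     ])]
yaw -0.16752787610830266 tool [[-9.60564660e-01  2.78056520e-01 -3.25262945e-04]
 [ 2.78056709e-01  9.60563863e-01 -1.23761772e-03]
 [-3.16918458e-05 -1.27925339e-03 -9.99999181e-01]] [-0.61669444 -0.6298015   0.15965683]
```

```bash
python3 -m crank '[[[-1,-1,0],0],[[-1,-1,0],0],[[-1,-1,0],0],[[-1,-1,0],0],[[-1,-1,0],0],[[-1,-1,0],0],[[-1,-1,0],0],[[-1,-1,0],0],[[-1,-1,0],0],[[-1,-1,0],0],[[-1,-1,0],0],[[-1,-1,0],0]]' 0 20
python3 -m crank '[[[-1,-1,0],0],[[-1,-1,0],0],[[-1,-1,0],0],[[-1,-1,0],0],[[-1,-1,0.5],0],[[-1,-1,0.5],0],[[-0.8,-1,0.5],0],[[-0.6,-1,0.5],0],[[-0.4,-1,0.5],-0.8],[[0,0,0],0],[[0,0,0],0]]'
python3 - <<'E'
from h import *
st=sensors.read_state();cv2.imwrite('pics/w1.png',vision.camera('wrist')[:,:,::-1])
np.save('st1.npy',st,allow_pickle=True);print(st['ee_pos'],R.from_quat(st['eef_rot']).as_matrix()[:,0],st['ft_force'],st['width'],tool((.593,-.176,.063),st))
E
```

```text
time: 1.6
ee_pos: [0.4198, 0.1531, 0.2224]
eef_rot: [0.14, 0.99, 0.0, -0.0]
ft_force: [0.4, 0.4, -0.7]
width: 0.0004
grip_force: 0.0
time: 2.98
ee_pos: [0.5692, -0.1693, 0.1475]
eef_rot: [0.085, 0.996, 0.0, -0.0]
ft_force: [0.4, -0.1, 0.1]
width: 0.0003
grip_force: 0.0
[ 0.56918064 -0.16927354  0.14745445] [-9.85424232e-01  1.70114391e-01  4.20585187e-04] [ 0.44245783 -0.08290017  0.09575804] 0.0003429876038509417 [-0.02465196 -0.00261624  0.08444286]
```

View pics/w1.png

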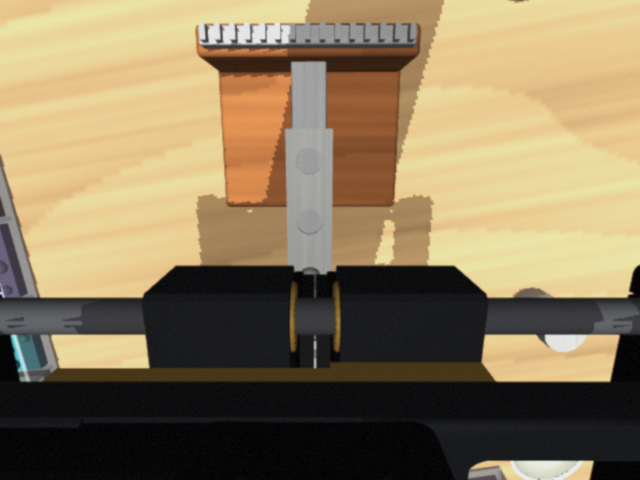

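The wrist view shows the sleeve upright in the picture, with hole centres at about (308,161) and (309,221). The pin's edge, near (311,270), is partly hidden by the fingers.

```bash
python3 - <<'E'
from h import *
st=np.load('st1.npy',allow_pickle=True).item()
a=[onz('wrist',u,.055,st) for u in [(308,161),(309,221)]]
d=a[1]-a[0];print(a,np.linalg.norm(d),np.arctan2(d[1],d[0]))
e=np.array([np.cos(-.168),np.sin(-.168),0])
p=(a[0]+80*e/1000+a[1]+40*e/1000)/2;p[2]=.063;print(p,tool(p,st))
for u in[(287,130),(333,130),(287,270),(333,270)]:print(tool(onz('wrist',u,.055,st),st))
E
```

```text
[array([ 0.51564792, -0.16442209,  0.055     ]), array([ 0.55446737, -0.17064406,  0.055     ])] 0.03931491977773392 -0.15892786205740797
[ 0.59421292 -0.17756573  0.063     ] [-0.02611355 -0.00395281  0.08444162]
[ 0.07274738 -0.01752813  0.09247679]
[0.07272377 0.01150497 0.09249048]
[-0.02016473 -0.01921008  0.09243692]
[-0.02019521  0.01249646  0.09245187]
```

```bash
python3 -m crank '[[[-0.4,-0.1,0.5],0],[[-0.43,-0.02,1],0],[[0,0,1],0],[[0,0,0],0],[[0,0,0],0]]'
python3 -m crank '[[[0,0,0.2],0],[[0,0,0.1],0],[[0,0,0],0],[[0,0,0],0]]'
```

```text
time: 3.65
ee_pos: [0.5939, -0.1773, 0.074]
eef_rot: [0.085, 0.996, 0.0, 0.001]
ft_force: [1.0, 0.1, 0.7]
width: 0.0007
grip_force: 0.0
time: 4.15
ee_pos: [0.5931, -0.1778, 0.0636]
eef_rot: [0.085, 0.996, 0.0, 0.0]
ft_force: [-1.0, -0.7, 0.6]
width: 0.0003
grip_force: 0.0
```

```bash
python3 -m crank '[[[0,0,0.1],0],[[0,0,0.05],0],[[0,0,0],0],[[0,0,0],0]]'
python3 -m crank '[[[0,0,0.07],0],[[0,0,0.05],0],[[0,0,0],0],[[0,0,0],0]]'
python3 - <<'E'
from h import *
cv2.imwrite('pics/s1.png',cv2.resize(vision.camera('scene')[220:420,100:300,::-1],(800,600)[1:]*2,interpolation=2));print(sensors.read_state()['ft_force'])
E
```

```text
time: 4.65
ee_pos: [0.5933, -0.1778, 0.0593]
eef_rot: [0.085, 0.996, 0.0, 0.0]
ft_force: [-1.8, 0.4, 5.9]
width: 0.0006
grip_force: 2.7
time: 5.15
ee_pos: [0.5934, -0.1778, 0.0559]
eef_rot: [0.085, 0.996, 0.0, 0.0]
ft_force: [-1.2, 0.9, 6.9]
width: 0.0005
grip_force: 3.4
[-2.18830634  0.12803869  6.66066333]
```

View pics/s1.png

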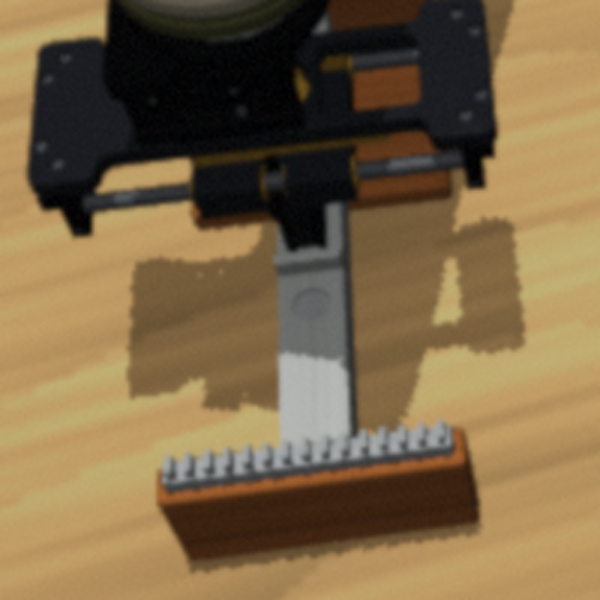

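The shut tip is on the pin and just behind the stop, at about (310,250) in the crop. The 7 N reading matches the pin being nearly flush. I'll press a little more and advance to the stop.

```bash
python3 -m crank '[[[0,0,0.05],0],[[0,0,0],0],[[0,0,0],0]]'
python3 -m crank '[[[-0.1,0,0],0],[[-0.1,0,0],0],[[-0.1,0,0],0],[[0,0,0],0],[[0,0,0],0]]'
```

```text
time: 5.58
ee_pos: [0.5945, -0.1781, 0.0554]
eef_rot: [0.085, 0.996, -0.0, 0.002]
ft_force: [0.5, 1.0, 11.3]
width: 0.0001
grip_force: 6.0
time: 6.2
ee_pos: [0.6032, -0.1795, 0.0554]
eef_rot: [0.085, 0.996, 0.0, 0.001]
ft_force: [-0.5, 1.6, 10.8]
width: 0.0005
grip_force: 6.0
```

```bash
python3 -m crank '[[[-0.07,0,0],0],[[0,0,0],0],[[0,0,0],0]]'
python3 -m crank '[[[-0.07,0,0],0],[[0,0,0],0],[[0,0,0],0]]'
```

```text
time: 6.58
ee_pos: [0.605, -0.1798, 0.0554]
eef_rot: [0.085, 0.996, 0.0, 0.001]
ft_force: [-2.6, 1.5, 13.4]
width: 0.0003
grip_force: 6.5
time: 6.95
ee_pos: [0.6068, -0.1802, 0.0554]
eef_rot: [0.085, 0.996, 0.0, 0.001]
ft_force: [-3.3, 1.2, 14.5]
width: 0.0007
grip_force: 7.1
```

```bash
python3 - <<'E'
from h import *
a=cv2.imread('pics/scene0.png');b=vision.camera('scene')[:,:,::-1]
c=np.hstack([cv2.resize(x[260:410,140:270],(390,450),interpolation=2) for x in (a,b)])
cv2.imwrite('pics/s2.png',c)
t0=a[362:400,150:262]
m=cv2.matchTemplate(b[340:430,130:290].copy(),t0,cv2.TM_CCOEFF_NORMED);print(cv2.minMaxLoc(m),'base (20,22)')
E
```

```text
(-0.6722810864448547, 0.985052227973938, (47, 52), (20, 32)) base (20,22)
```

View pics/s2.png

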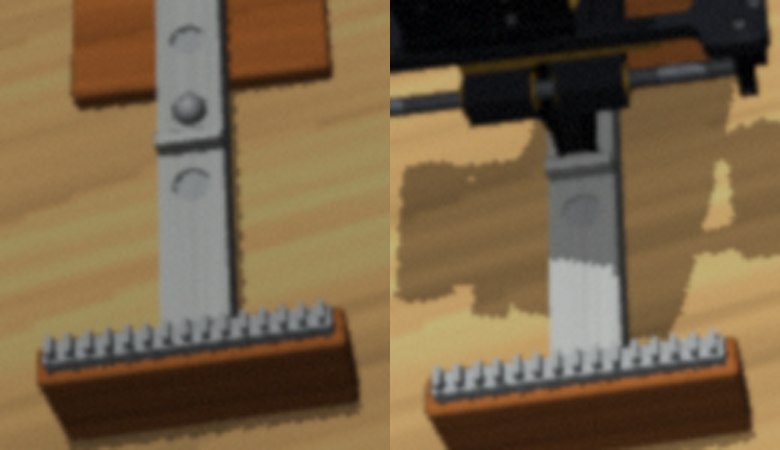

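The sleeve and far comb have moved about 10 px, roughly 10–14 mm, with the tip against the stop. The pin is therefore under the wall, so I'll keep pushing.

```bash
python3 -m crank '[[[-0.1,0,-0.02],0],[[-0.1,0,0],0],[[-0.1,0,0],0],[[-0.1,0,0],0],[[-0.1,0,0],0],[[0,0,0],0],[[0,0,0],0]]'
python3 - <<'E'
from h import *
a=cv2.imread('pics/scene0.png');b=vision.camera('scene')[:,:,::-1]
t0=a[362:400,150:262]
m=cv2.matchTemplate(b[340:450,130:290].copy(),t0,cv2.TM_CCOEFF_NORMED);print(cv2.minMaxLoc(m),'base (20,22)')
E
```

```text
time: 7.88
ee_pos: [0.6215, -0.1826, 0.0555]
eef_rot: [0.085, 0.996, 0.0, 0.001]
ft_force: [-1.5, 1.1, 9.5]
width: 0.0005
grip_force: 4.7
(-0.774583637714386, 0.961162805557251, (33, 71), (21, 43)) base (20,22)
```

```bash
python3 -m crank '[[[-0.08,0,0],0],[[-0.08,0,0],0],[[-0.08,0,0],0],[[0,0,0],0],[[0,0,0],0]]'
python3 -m crank '[[[-0.05,0,0],0],[[0,0,0],0],[[0,0,0],0]]'
python3 -m crank '[[[-0.05,0,0],0],[[0,0,0],0],[[0,0,0],0]]'
```

```text
time: 8.55
ee_pos: [0.6294, -0.184, 0.0555]
eef_rot: [0.085, 0.996, -0.0, 0.002]
ft_force: [3.0, 0.6, 5.5]
width: 0.0007
grip_force: 2.9
time: 8.93
ee_pos: [0.6304, -0.1842, 0.0555]
eef_rot: [0.085, 0.996, -0.0, 0.001]
ft_force: [0.1, 0.9, 8.6]
width: 0.0004
grip_force: 3.8
time: 9.3
ee_pos: [0.6318, -0.1844, 0.0555]
eef_rot: [0.085, 0.996, -0.0, 0.001]
ft_force: [-0.2, 0.1, 8.0]
width: 0.0006
grip_force: 3.9
```

```bash
for i in 1; do python3 -m crank '[[[-0.05,0,0],0],[[0,0,0],0],[[0,0,0],0]]'; done
python3 -m crank '[[[-0.05,0,0],0],[[0,0,0],0],[[0,0,0],0]]'
python3 - <<'E'
from h import *
a=cv2.imread('pics/scene0.png');b=vision.camera('scene')[:,:,::-1]
t0=a[362:400,150:262]
m=cv2.matchTemplate(b[340:460,130:290].copy(),t0,cv2.TM_CCOEFF_NORMED);print(cv2.minMaxLoc(m),'base (20,22)')
E
```

```text
time: 9.68
ee_pos: [0.6332, -0.1846, 0.0554]
eef_rot: [0.085, 0.996, 0.0, 0.001]
ft_force: [-0.8, 0.7, 7.4]
width: 0.0008
grip_force: 4.1
time: 10.05
ee_pos: [0.6339, -0.1847, 0.0554]
eef_rot: [0.085, 0.996, 0.0, 0.0]
ft_force: [-3.7, 1.8, 11.4]
width: 0.0007
grip_force: 5.6
(-0.7815526723861694, 0.9426404237747192, (33, 81), (21, 54)) base (20,22)
```

```bash
python3 -m crank '[[[-0.05,0,0],0],[[0,0,0],0],[[0,0,0],0]]'
python3 -m crank '[[[-0.05,0,0],0],[[0,0,0],0],[[0,0,0],0]]'
```

```text
time: 10.48
ee_pos: [0.6345, -0.1848, 0.0553]
eef_rot: [0.085, 0.996, 0.001, -0.001]
ft_force: [-9.0, 3.5, 14.2]
width: 0.0005
grip_force: 7.3
time: 10.85
ee_pos: [0.6357, -0.1853, 0.0553]
eef_rot: [0.085, 0.996, 0.0, -0.001]
ft_force: [-11.1, 3.1, 15.8]
width: 0.0004
grip_force: 7.8
```

The push force has risen to 11 N, which suggests the sleeve is locked. I'll back off, lift away and look.

```bash
python3 -m crank '[[[0.15,0,-0.03],0],[[0.08,0,-0.2],0],[[0,0,-1],0],[[0,0,-1],0],[[0.5,0,-1],0],[[1,0,-1],0],[[1,1,-0.5],0],[[1,1,0],0],[[1,1,0],0],[[1,1,0],0],[[0,1,0],0],[[0,0,0],0]]'
python3 - <<'E'
from h import *
b=vision.camera('scene')[:,:,::-1];t=vision.camera('top')[:,:,::-1]
cv2.imwrite('pics/s3.png',np.hstack([cv2.resize(b[190:440,120:270],(360,600),interpolation=2),cv2.resize(t[80:330,350:500],(360,600),interpolation=2)]))
a=cv2.imread('pics/scene0.png');t0=a[362:400,150:262]
m=cv2.matchTemplate(b[340:460,130:290].copy(),t0,cv2.TM_CCOEFF_NORMED);print(cv2.minMaxLoc(m),'base (20,22)')
E
```

```text
time: 12.35
ee_pos: [0.4928, -0.0058, 0.1966]
eef_rot: [0.083, 0.997, 0.0, 0.0]
ft_force: [0.3, -0.4, -0.4]
width: 0.0006
grip_force: 0.0
(-0.7785490155220032, 0.946091890335083, (32, 81), (21, 53)) base (20,22)
```

View pics/s3.png

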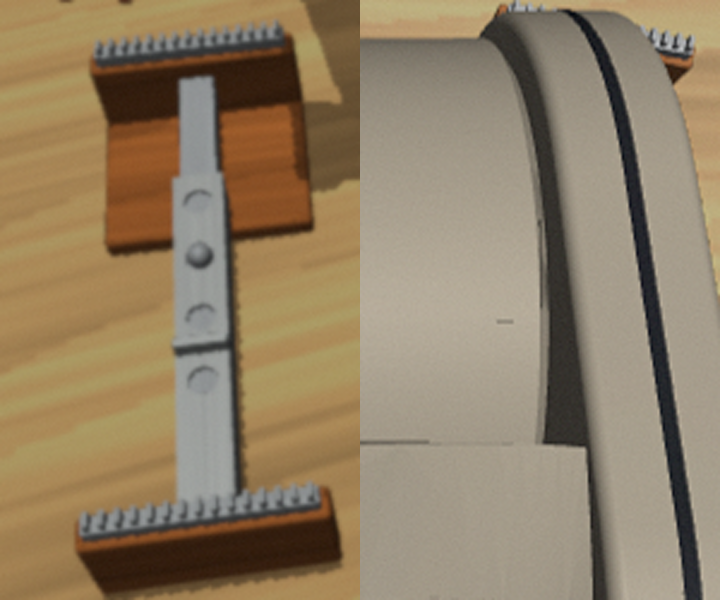

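The scene view (left) shows the pin standing proud in the next hole at (198,255). The old hole is empty at (201,318), between the pin and the stop. The robot is clear, so I'll hand in.

```bash
python3 -c "
from bench import r
print(r.close_job())"
```

```text
the job is handed in; nothing more can be done
None
```

The wide loom is lengthened by one hole: the last camera view shows its pin sprung up in the next hole. The narrow loom was not touched, and I handed the job in at about 12.5 s with the robot clear.

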